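# Find the release notch in a sample cabinet's edge and press it

### The job

The low sample cabinet's drawer is released by a key at the bottom of a notch somewhere in its bare metal front edge. Touch the top of that edge with the closed fingertips near its left end, run them along it to the right until you find the notch, then press the key inside it fully down so that the drawer comes out, and move clear. Do not touch the drawer, and leave all the other things where they stand.

Things in the scene. Friction and masses are not known exactly. Their poses are not given: they have to be found in the camera images.
- store: Low grey sample cabinet, fixed to the worktop: 120 mm deep (x), 330 long (y), 76 high. Origin at the centre of its underside; x points to its back, y to its left as seen from the robot, z up. Its front edge is a bare aluminium rail; the grey cover behind the rail (x = -4 to 60 mm) is 6 mm higher, top at z = 76 mm.
- rail_left (a point): Left end of the rail: on the rail's flat top (70 mm above the worktop), on its centre line (32 mm in front of the cabinet's origin), at cabinet y = +165 mm. The rail is rigid, level and 56 mm wide (x), 28 mm either side of the centre line, and runs straight to rail_right. No notch lies within 90 mm of this end.
- rail_right (a point): Right end of the rail, on the same centre line and top (cabinet y = -165 mm). In the rail is one notch, a pocket open at the top, 60 mm long (y), 48 wide (x), of the same metal. Its centre is 120 to 210 mm from this end; it is not reported but must be felt (over it the fingertips lose their support) or seen. Its floor, 8 mm below the rail's top, is the key.
- key (a joint): Release key, a metal plate that fills the floor of the notch: 0 m = up (8 mm below the rail's top), 0.010 m = fully down (18 mm below the rail's top, on a hard stop). Moves straight down against friction of about 6 N, slightly more when fast, has no return spring and stays where it is left. May be pressed anywhere on the plate.
- drawer (a joint): The drawer under the rail (front panel 310 x 38, no handle): 0 m = shut, 0.040 m = out towards the robot (the cabinet's -x), top edge at z = 46 mm. Linked to the key: it comes out 4 mm for each mm the key goes down.
- beaker_100: Bystander: clear glass beaker, 55 across, 68 high, standing on the worktop left of the cabinet (mm); origin under its centre.
- vial_2: Bystander: glass vial with a cork, 23 across, 52 high, standing on the worktop left of the cabinet (mm); origin under its centre.
- amber_bottle_a: Bystander: amber bottle with a white cap, 57 across, 92 high, on the worktop right of the cabinet (mm); origin under its centre.
- sample_jar: Bystander: squat jar with a wide cap, 52 across, 60 high, on the worktop right of the cabinet (mm); origin under its centre.
- stopper_1: Bystander: grey rubber stopper, 23 across, 22 high, standing on the cabinet's rear cover (mm); origin under its centre.
- keck_clip_0: Bystander: open plastic ring clip, 27x30x11, lying on the cabinet's rear cover (mm); origin under its centre.

How it is judged:
On the way, in this order (a step that is already met when the one before it is completed fails the run):
1. the fingertips touch the top of the metal edge near its left end (hand centre within 60 mm of that end) (contact force between the fingers and store above 0.3 N and y of the grasp point in the frame of store between 0.105 and 0.19 m and z of the grasp point in the frame of store below 0.125 m and x of the grasp point in the frame of store between -0.07 and 0.006 m), for 0.1 s.
2. the fingertips touch the edge further right, still left of any place the notch can be (hand centre 62 to 97 mm from the left end) (contact force between the fingers and store above 0.3 N and y of the grasp point in the frame of store between 0.068 and 0.103 m and z of the grasp point in the frame of store below 0.125 m and x of the grasp point in the frame of store between -0.07 and 0.006 m), for 0.04 s.
3. the fingertips press the key in the notch fully down (value of joint key above 0.0088 m and contact force between the fingers and anything else above 0.5 N and z of the grasp point in the frame of store below 0.125 m and x of the grasp point in the frame of store between -0.07 and 0.006 m), for 0.05 s.
At the end, for the whole second after the job is handed in: The key is down (at least 8.8 of its 10 mm), the drawer is out (at least 35 of 40 mm), and the hand is clear (value of joint key above 0.0088 m and value of joint drawer above 0.035 m); the robot touches nothing.
It fails at once if the robot touches the drawer (contact force between any of the fingers, the arm and drawer above 2 N).
It fails at once if a bystander is moved more than 20 mm, lifted or tipped (distance of any of beaker_100, vial_2, amber_bottle_a, sample_jar, stopper_1, keck_clip_0 from where it was at the start of the episode above 0.02 m or angle between any of beaker_100, vial_2, amber_bottle_a, sample_jar, stopper_1, keck_clip_0's own z axis and vertical above 0.5 rad).
It also fails if it takes over 54 s, if anything falls off the work surface, if the arm or the gripper's body presses on something with over 40 N, if the wrist force passes 120 N, or if a joint passes its speed limit or range.

### The arm

A 6-joint arm with a two-finger parallel gripper is mounted at the origin on a cart in front of the work surface, level with it; the furniture and walls round the work are solid. World frame = base frame: x ahead of the robot, y to its left, z up, the work surface at z = 0. Lengths are in m, angles in rad, forces in N, time in s.
With the tool pointing down it reaches from about 0.375 to 0.975 m from the base axis. Payload 3.8 kg.
Tool frame: the origin (TCP) lies between the finger pads; the fingertips stand 17 mm ahead of it and the grasp point (between the pads) lies 2 mm behind it; z points along the fingers, y is the line along which they close (so a half turn about z gives the same grasp; the last joint's range is limited). The gripper opens to 85 mm and grips with 20 to 120 N. Pads are 22 mm wide; open, the fingers measure 114 mm over their backs; the gripper's body (76 mm by 85 mm) begins 54 mm behind the grasp point. The pads swing forward as they close: fully open they stand 13 mm farther back than shut.
Start: joints at [-1.156, 0.264, 1.604, -0, 1.274, -0.037], TCP at [0.295, -0.607, 0.248] pointing down, gripper open.
Joint ranges: [-2.63, 2.63], [-0.94, 2.18], [0.31, 2.57], [-1.31, 4.45], [0, 2.66], [-2.55, 2.55]. Speed limits (rad/s): [2.57, 2.57, 3.14, 3.14, 3.14, 3.14].

### API

Orientations are given as a rotation vector (axis times angle).
In Python, from workcell import bot gives the robot as it stands.
- The arm moves only by the tool play_rows, never from a script. Its argument "steps" is one flat list of numbers, 4 for each row, row after row: the shift along the tool's x, y, z in m, then the turn about the tool's z in rad. A call has 1 to 10 rows; each row is the pose to reach, as a shift and turn from the pose commanded when the call began, along the tool's axes at that moment; what a row does not reach only later rows make up. A row lasts 1/8 s, in which the tool goes at most 62.5 mm and 10.7 degrees, less where a joint would pass 70% of its speed; a pose out of reach is approached as far as the arm can. A call with a gripper value outside its range is refused whole. "jaw" is the closure in counts, from 0 (fully open) to 255 (shut), set as the call begins (left out, the last holds). The fingers move at their own pace and stop on an object; "grip_force" is the grip in N (left out, the last holds). Time passes only in rows, so rows that repeat a pose let the fingers close. It gives the time, the measured TCP pose, the force, the opening and the grip force at its end, in the units of the state.
- bot.read_state(): the state, without advancing time (a new reading comes with each control period).
- bot.read_camera(name): name is "side" or "top"; returns a dict with "pixels" (400x640x3 uint8, blue, green, red), "mtx" (3x3 intrinsics, pixels), "dist" ([k1, k2, p1, p2, k3] as OpenCV has them; the pictures are not rectified), "R" (3x3) and "t" (3): a world point X has camera coordinates R X + t. Camera axes: x right, y down, z forward; pixel columns grow to the right and rows downward; lengths in m; the calibration is good to about 2 mm. A picture is of the moment at which its call begins. There is no depth.
- bot.finish_job(): hands the job in; it is judged then, once.
The state is a dict: "time": time; "q": joint angles; "joint_vel": joint speeds; "joint_torque": joint torques, N m; "tool_pos": TCP position; "tcp_rot": TCP orientation; "wrist_force": force on the tool from outside, world axes, zero at the start; "torque": the same for the moment, N m; "width": opening from 0.0 (shut) to 1.0 (fully open); "grip_force": force on a finger pad.
Only numpy, scipy, OpenCV 4.12 (cv2) and the standard library are available. Lean on these libraries where they do the work, as an engineer would, in place of code of your own. Each camera call takes 0.05 s, during which the arm holds its last target. There are 200 camera calls.

## Working session

There is one attempt and no reset: what is moved stays moved. The work goes in short steps, Python scripts to look and compute and a tool call to move; the robot and the scene stay as the last step left them, time stands still between calls to the robot, and variables do not carry over. Pictures are saved under pics/ and viewed, at most 10 in all, crops included, and the job is handed in when it is done.

Besides the shell and the picture viewer there is one more tool, called as a command line: name --argument value ..., lists and objects as JSON in quotes. play_rows: Moves the arm, as the interface text tells. Its arguments: {"type":"object","properties":{"steps":{"type":"array"},"jaw":{"type":"number"},"grip_force":{"type":"number"}},"required":["steps"]}

```bash
mkdir -p pics; python3 - <<'E'
from workcell import bot
import cv2
for n in("top","side"):
    c=bot.read_camera(n); cv2.imwrite(f"pics/{n}0.png",c["pixels"]); print(n,c["mtx"].tolist(),c["dist"],c["R"].tolist(),c["t"])
s=bot.read_state(); print(s)
E
```

```text
top [[376.1078777325574, 0.0, 320.8690915142856], [0.0, 376.1078777325574, 193.63854205762618], [0.0, 0.0, 1.0]] [-0.01916825  0.          0.          0.          0.        ] [[-0.00978476492112141, -0.9999435802036065, -0.00413458402158065], [-0.983277020998943, 0.010373471870113437, -0.1818204913006346], [0.18185312301657786, 0.002286370694590164, -0.983323046693285]] [-0.01369654  0.54612443  0.96137467]
side [[488.4306658037631, 0.0, 321.7650433593518], [0.0, 488.4306658037631, 204.80220004891467], [0.0, 0.0, 1.0]] [0.05084464 0.         0.         0.         0.        ] [[-0.8670032815182618, -0.4982903363993533, 0.0034713812215054563], [-0.24685461392112582, 0.42344381681648624, -0.871641057767323], [0.4328603809803082, -0.7565725838615258, -0.4901324473310015]] [0.46202208 0.18823754 1.05622066]
{'time': 0.1, 'q': array([-1.15587632e+00,  2.64697182e-01,  1.60527127e+00, -9.59153990e-06,
        1.27371993e+00, -3.68996108e-02]), 'joint_vel': array([-0.00032674, -0.0009985 , -0.00421889,  0.00158642,  0.00163834,
        0.00111124]), 'joint_torque': array([ 9.67207711e-05, -5.16707432e+01, -3.68590772e+01, -1.27748676e-04,
        6.36379104e-03,  8.79188093e-06]), 'tool_pos': array([ 0.2944416 , -0.606675  ,  0.24705518]), 'tcp_rot': array([-3.05976157e+00, -7.03238837e-01,  6.32246596e-04]), 'wrist_force': array([0.42663858, 0.73855018, 0.36631355]), 'torque': array([-0.06024067, -0.00451403,  0.00862588]), 'grip_force': 0.0, 'width': 1.0015817702113998}
```

View pics/top0.png

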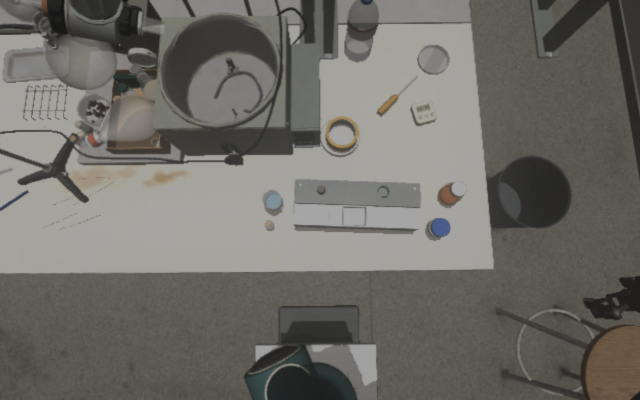

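View pics/side0.png

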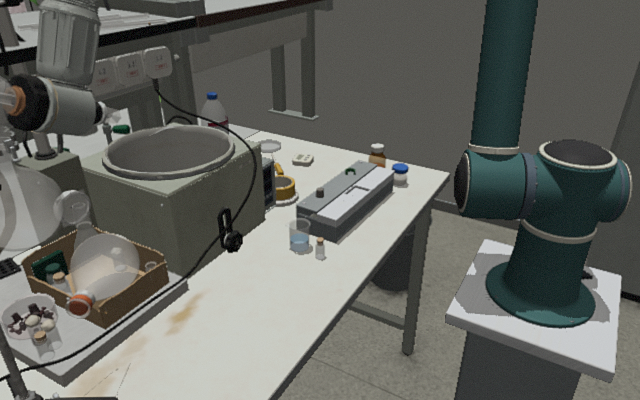

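The top view shows the cabinet at columns 294–420. The rail covers rows 205–230, and the notch outline appears around columns 343–366. I'll enlarge it and cast rays onto the known heights.

```bash
cat > h.py <<'E'
import numpy as np, cv2
def ray(c,uv,z):
    p=cv2.undistortPoints(np.float64([[uv]]),c["mtx"],c["dist"])[0,0]
    R=np.array(c["R"]);C=-R.T@c["t"]; d=R.T@np.r_[p,1]
    return C+d*(z-C[2])/d[2]
def proj(c,X):
    return cv2.projectPoints(np.float64(X).reshape(-1,3),cv2.Rodrigues(np.array(c["R"]))[0],np.float64(c["t"]),c["mtx"],c["dist"])[0][:,0]
E
python3 - <<'E'
from workcell import bot
from h import *
c=bot.read_camera("top"); im=c["pixels"]
crop=im[170:245,280:430]; cv2.imwrite("pics/crop.png",cv2.resize(crop,None,fx=5.3,fy=5.3,interpolation=cv2.INTER_CUBIC))
for n,uv,z in [("coverBL",(294.5,180),.076),("coverBR",(420,184),.076),("railFL",(293.5,227),.07),("railFR",(418,230),.07),("railBL",(294,205),.07),("railBR",(420,207),.07),("nl",(343,216),.07),("nr",(366,217),.07)]:
    print(n,ray(c,uv,z).round(4))
E
```

```text
coverBL [0.5785 0.0499 0.076 ]
coverBR [ 0.5642 -0.2805  0.076 ]
railFL [0.455  0.0526 0.07  ]
railFR [ 0.4438 -0.2699  0.07  ]
railBL [0.5127 0.0514 0.07  ]
railBR [ 0.5039 -0.2785  0.07  ]
nl [ 0.4824 -0.0764  0.07  ]
nr [ 0.4791 -0.1362  0.07  ]
```

View pics/crop.png

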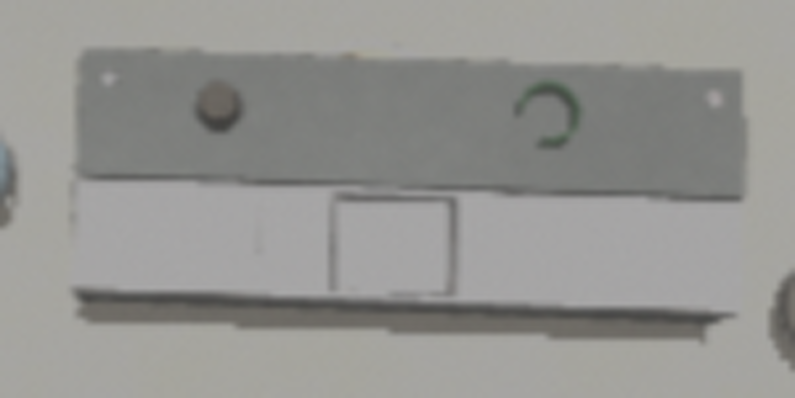

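The crop shows the cover's back corners at about (295.1, 179.4) and (420.2, 183.2). The rail edges run from (294.7, 203.6)/(294.2, 224.7) to (420.2, 207.2)/(418.7, 229.4). The notch spans columns 342.6–365.8, and its size fits 60 x 48 mm.

```bash
cat >> h.py <<'E'
from scipy.spatial.transform import Rotation as Ro
def cab2w(f,x,y,z):
    o,yaw=np.array(f[:2]),f[2]
    return np.r_[o+[x*np.cos(yaw)-y*np.sin(yaw),x*np.sin(yaw)+y*np.cos(yaw)],z]
def delta(s,f,x,y,tipz):   # tool shift and turn to put the fingertip at cabinet x,y, height tipz
    M=Ro.from_rotvec(s["tcp_rot"]).as_matrix()
    d=M.T@(cab2w(f,x,y,tipz+.017)-s["tool_pos"])
    t=f[2]-np.arctan2(M[1,0],M[0,0])
    return d.round(4),round(-t,4)
E
python3 - <<'E'
from workcell import bot
from h import *
c=bot.read_camera("top")
P=[((295.1,179.4),.06,.165,.076),((420.2,183.2),.06,-.165,.076),((294.7,203.6),-.004,.165,.07),((420.2,207.2),-.004,-.165,.07),((294.2,224.7),-.06,.165,.07),((418.7,229.4),-.06,-.165,.07)]
W=np.array([ray(c,p[0],p[3])[:2] for p in P]);L=np.array([p[1:3] for p in P])
Wm,Lm=W.mean(0),L.mean(0);H=(L-Lm).T@(W-Wm);yaw=np.arctan2(H[0,1]-H[1,0],H[0,0]+H[1,1])
R=np.array([[np.cos(yaw),-np.sin(yaw)],[np.sin(yaw),np.cos(yaw)]])
o=Wm-R@Lm;print(o,yaw,((W-o)@R-L).round(4).tolist())
for u in((342.6,216.5),(365.8,216.8)):print("notch",((ray(c,u,.07)[:2]-o)@R).round(4))
f=(*o,yaw);open("h.py","a").write(f"f={tuple(map(float,f))}\n")
s=bot.read_state();print(delta(s,f,-.032,.135,.13),Ro.from_rotvec(s["tcp_rot"]).as_matrix().round(3))
k=bot.read_camera("side");print(proj(k,[cab2w(f,-.06,.165,.07),cab2w(f,-.06,-.165,.07),cab2w(f,.06,.165,.076)]).round(0))
E
```

```text
[ 0.51343217 -0.11393267] -0.043567641989892235 [[-0.0005, -0.0], [0.0001, 0.0003], [-0.0001, -0.0015], [0.0012, -0.0004], [0.0004, -0.0027], [-0.0011, 0.0043]]
notch [-0.034   0.0372]
notch [-0.0328 -0.0233]
(array([ 0.4482, -0.4817,  0.1011]), np.float64(0.4954)) [[ 0.9    0.437 -0.001]
 [ 0.437 -0.9    0.001]
 [ 0.    -0.001 -1.   ]]
[[337. 220.]
 [395. 170.]
 [296. 204.]]
```

play_rows --steps '[0.03,-0.032,0,0.04,0.07,-0.075,0,0.09,0.11,-0.118,0,0.14,0.15,-0.161,0,0.19,0.19,-0.204,0,0.24,0.23,-0.247,0,0.29,0.27,-0.29,0,0.34,0.31,-0.333,0,0.39,0.35,-0.376,0,0.44,0.39,-0.419,0,0.495]' --jaw 255

```text
time: 1.5
tool_pos: [0.4629, -0.0582, 0.2486]
tcp_rot: [3.141, -0.071, 0.002]
wrist_force: [0.9, -1.0, 0.5]
width: -0.002
grip_force: 0.0
```

```bash
python3 - <<'E'
from workcell import bot
from h import *
s=bot.read_state();print(s["time"],s["tool_pos"],s["wrist_force"],s["width"],delta(s,f,-.032,.138,.08))
E
```

```text
1.5 [ 0.46288825 -0.05821247  0.24858784] [ 0.93356714 -1.00451047  0.50913381] -0.0020917086950811028 (array([ 0.0206, -0.0846,  0.1516]), np.float64(-0.0016))
```

play_rows --steps '[0.008,-0.03,0,0,0.016,-0.065,0.02,0,0.02,-0.084,0.05,0,0.02,-0.084,0.08,0,0.02,-0.084,0.11,0,0.02,-0.084,0.13,0,0.02,-0.084,0.14,0,0.02,-0.084,0.145,0,0.02,-0.084,0.145,0,0.02,-0.084,0.145,0]'

```text
time: 2.75
tool_pos: [0.487, 0.023, 0.1042]
tcp_rot: [-3.141, 0.068, -0.003]
wrist_force: [-0.8, -0.2, 0.0]
width: 0.001
grip_force: 0.0
```

```bash
python3 - <<'E'
from workcell import bot
from h import *
s=bot.read_state();print(s["time"],s["tool_pos"],s["wrist_force"],s["width"],delta(s,f,-.032,.135,.07))
c=bot.read_camera("top"); cv2.imwrite("pics/t1.png",cv2.resize(c["pixels"][130:260,230:450],None,fx=3.5,fy=3.5))
E
```

```text
2.75 [0.48698867 0.02297227 0.10419055] [-0.77871804 -0.24114461  0.02883058] 0.0009581585846180836 (array([0.0004, 0.0006, 0.0172]), np.float64(0.0003))
```

View pics/t1.png

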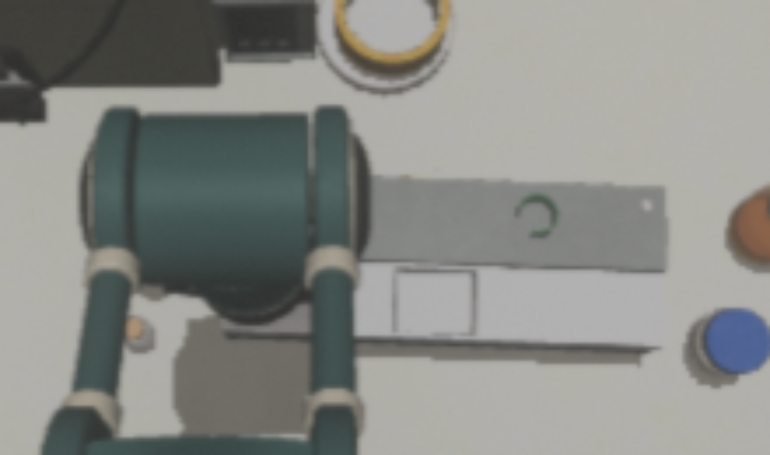

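The hand is over the rail's left end. The notch stays in view to its right, at crop columns 395–475. I'll descend slowly until contact.

play_rows --steps '[0,0,0.008,0,0,0,0.012,0,0,0,0.014,0,0,0,0.015,0,0,0,0.016,0,0,0,0.0165,0,0,0,0.017,0,0,0,0.0175,0,0,0,0.0175,0]'

```text
time: 3.92
tool_pos: [0.4863, 0.023, 0.087]
tcp_rot: [3.141, -0.068, -0.0]
wrist_force: [-4.2, 0.5, 9.7]
width: 0.001
grip_force: 4.7
```

play_rows --steps '[0,0.004,0,0,0,0.01,0,0,0,0.016,0,0,0,0.022,0,0,0,0.028,0,0,0,0.034,0,0,0,0.04,0,0,0,0.045,0,0,0,0.049,0,0,0,0.05,0,0]'

```text
time: 5.18
tool_pos: [0.4855, -0.0266, 0.087]
tcp_rot: [-3.14, 0.069, -0.005]
wrist_force: [0.2, 3.8, 5.5]
width: -0.005
grip_force: 2.8
```

play_rows --steps '[0,0.006,0,0,0,0.014,0,0,0,0.022,0,0,0,0.03,0,0,0,0.038,0,0,0,0.046,0,0,0,0.054,0,0,0,0.062,0,0,0,0.07,0,0,0,0.076,0,0]'

```text
time: 6.42
tool_pos: [0.4804, -0.1035, 0.0854]
tcp_rot: [3.141, -0.068, -0.001]
wrist_force: [-0.2, 0.3, -0.7]
width: 0.004
grip_force: 0.0
```

```bash
python3 - <<'E'
from workcell import bot
from h import *
s=bot.read_state();print(s["time"],s["tool_pos"],s["wrist_force"],delta(s,f,-.033,.007,.052))
E
```

```text
6.425 [ 0.48038711 -0.10348109  0.08539327] [-0.16550162  0.30585889 -0.70467012] (array([0.0005, 0.002 , 0.0164]), np.float64(0.0001))
```

The force has gone to zero and the tips dropped 1.6 mm at the expected place, so this is the notch. Now I'll press the key.

play_rows --steps '[0,0.002,0.003,0,0,0.002,0.005,0,0,0.002,0.007,0,0,0.002,0.009,0,0,0.002,0.011,0,0,0.002,0.013,0,0,0.002,0.0145,0,0,0.002,0.016,0,0,0.002,0.017,0,0,0.002,0.017,0]'

```text
time: 7.68
tool_pos: [0.4806, -0.1047, 0.0692]
tcp_rot: [3.141, -0.067, -0.001]
wrist_force: [-1.9, -0.0, 5.0]
width: -0.001
grip_force: 2.6
```

Force is still about 5 N, so the key may not be on its stop yet. I'll press a bit further.

play_rows --steps '[0,0,0.0005,0,0,0,0.001,0,0,0,0.0015,0,0,0,0.0015,0]'

```text
time: 8.18
tool_pos: [0.4806, -0.1047, 0.0689]
tcp_rot: [-3.141, 0.067, 0.002]
wrist_force: [-6.9, 1.1, 16.4]
width: 0.001
grip_force: 7.6
```

Force is now 16 N with no further travel, so the key is on its stop. I'll lift clear.

play_rows --steps '[0,0,-0.004,0,0,0,-0.015,0,0,0,-0.035,0,0,0,-0.065,0,0,0,-0.1,0,0,0,-0.14,0,0,0.04,-0.17,0,0,0.09,-0.18,0,0,0.14,-0.18,0,0,0.18,-0.18,0]'

```text
time: 9.43
tool_pos: [0.473, -0.2866, 0.2482]
tcp_rot: [3.14, -0.069, 0.002]
wrist_force: [0.4, 1.2, -0.0]
width: 0.002
grip_force: 0.0
```

play_rows --steps '[0,0.04,0,0,0,0.09,0,0,0,0.13,0,0,0,0.15,0,0,0,0.15,0,0,0,0.15,0,0]'

```text
time: 10.18
tool_pos: [0.4666, -0.4332, 0.2472]
tcp_rot: [-3.14, 0.067, 0.0]
wrist_force: [0.1, 0.0, -0.7]
width: 0.0
grip_force: 0.0
```

```bash
python3 - <<'E'
from workcell import bot
from h import *
s=bot.read_state();print(s["time"],s["tool_pos"],s["wrist_force"])
c=bot.read_camera("top"); cv2.imwrite("pics/t2.png",cv2.resize(c["pixels"][140:270,250:470],None,fx=3.5,fy=3.5))
E
```

```text
10.175 [ 0.46660945 -0.43317913  0.2471588 ] [ 0.12173291  0.03451236 -0.71288218]
```

View pics/t2.png

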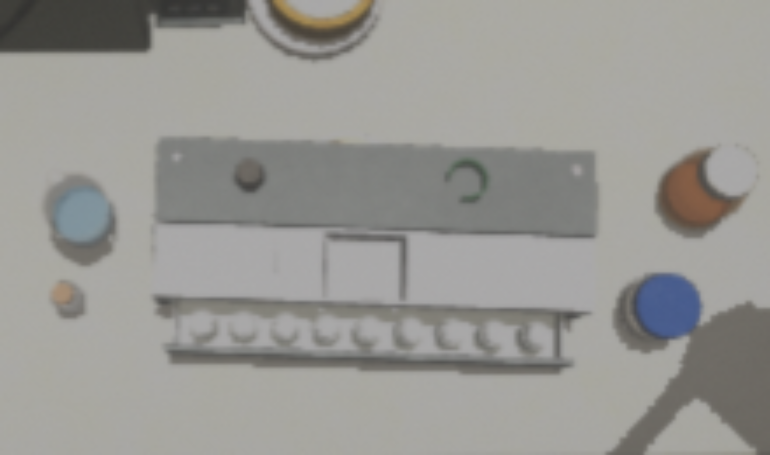

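The drawer is out: its front edge is at crop row ~355, well in front of the rail edge at ~305. All the bystanders are in place and the arm is clear.

```bash
python3 -c "
from workcell import bot
print(bot.finish_job())"
```

```text
the job is handed in; nothing more can be done
None
```

I found the notch by touch and pressed the key down to its stop; the drawer came out, the arm is clear, the bystanders look unmoved, and the job is handed in (no verdict was returned).

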